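# Open the safety-capped medicine bottle in the guarded clinic case

### The job

Slide the clear guard on top of the medicine case fully open, then open the amber safety bottle standing inside: take hold of its wide ribbed cap, push it down against its spring, and keep it down while twisting it anticlockwise (seen from above) until it is free. Lift the cap straight up about 80 mm and finish while still holding it there, still and level above the bottle; leave the guard open and leave the spray can, white bottle and steel tray alone.

Things in the scene. Friction and masses are not known exactly. Their poses are not given: they have to be found in the camera images.
- case: fixed medicine case: clear panels, aluminium frame, 230 x 440 x 182 mm (its x, y, z), origin at its underside's centre on the table; yaw within 0.3 rad. Bottle stands in the -y half, under the guard; the +y half has a fixed clear roof. Fully open, the guard leaves a 206 (x) by 205 mm (y) opening over the bottle; with the guard the top is 189 mm above the table, the handle's top 226 mm
- guard (a joint): travel of the sliding guard, m: 0 shut, 0.21 fully open (end stop); it starts at 0 to 0.05. It slides along the case's +y with about 2 N of friction and stays where it is left
- guard_handle (a point): grip point of the guard's handle: an upright steel fin on the guard's middle, 60 mm long along the case's x, 10 mm thick along the case's y, top 13 mm above this point; the guard's plate is 25 mm below this point, the fin's foot (66 x 24 mm) 22 mm. Axes as the case's
- cap_mid (a point): centre (half-way up, on its axis) of the white ribbed push-and-turn cap, 50 mm outside diameter, 32 mm tall, about 25 g, z up; closed, its top is 168 mm above the table and 15 mm below the guard. Pushing it down takes 4 N at first and 1.6 N more per mm; it unlocks 4 mm down and meets a hard stop 7.5 mm down (16 N)
- bottle_seat (a point): point on the amber bottle's axis where the closed cap's centre sits; z up, x axis along the closed cap's x. The neck's top is 4.5 mm above this point; the shoulder slopes down and out from 30 mm below it (radius 18 mm) to 48 mm below (36 mm), 14 mm under the closed cap
- bottle: the amber bottle, 72 mm diameter, fixed in a 96 mm square holder in the case: it cannot turn or lift; origin at its underside's centre, 12 mm above the table. Pushed down, the cap turns anticlockwise (from above): free to lift after 0.85 rad, stop at about 2.2 rad (1.2 rad is a good turn); clockwise is blocked. Once free it must rise 21 mm to clear the neck
- can_mid (a point): bystander: half-way up the loose white spray can, 52 mm diameter, 170 mm tall, on the table on the -y side
- white_mid (a point): bystander: half-way up the loose white bottle, 60 mm diameter, 150 mm tall, on the table on the -y side
- tray: bystander: loose empty steel instrument tray, 200 x 140 x 35 mm, origin at the centre of its underside, on the table on the +y side

How it is judged:
By the outcome, as a careful person would: the job done as asked, in the order asked, and still so for the second after the job is handed in, while the arm keeps its last pose, push and grip.
It also fails if it takes over 53 s, if anything falls off the work surface, if the arm or the gripper's body presses on something with over 40 N, if the wrist force passes 120 N, or if a joint passes its speed limit or range.

### The arm

A 6-joint arm with a two-finger parallel gripper is mounted at the origin on the work surface. World frame = base frame: x ahead of the robot, y to its left, z up, the work surface at z = 0. Lengths are in m, angles in rad, forces in N, time in s.
With the tool pointing down it reaches from about 0.425 to 0.925 m from the base axis. Payload 12.5 kg.
Tool frame: the origin (TCP) lies midway between the tips of the shut fingers; the grasp point (between the pads) lies 19 mm behind it (pinch_z is the x of the grasp point in the tool frame, in m); x points along the fingers, z is the direction in which the jaws open and shut, and the axes are right-handed (so a half turn about x gives the same grasp; the last joint's range is limited). The gripper opens to 85 mm and grips with 20 to 120 N. Pads are 22 mm wide; open, the fingers measure 114 mm over their backs; the gripper's body (76 mm by 85 mm) begins 54 mm behind the grasp point. The pads swing forward as they close: fully open they stand 13 mm farther back than shut.
Start: joints at [-1.23, 0.491, 1.559, -0, 1.092, -0.106], TCP at [0.27, -0.564, 0.231] pointing down, gripper open.
Joint ranges: [-3.1, 3.1], [-0.84, 2.19], [0.05, 2.79], [-1.13, 4.28], [0.06, 2.93], [-2.69, 2.69]. Speed limits (rad/s): [2.22, 2.22, 2.79, 3.14, 3.14, 3.14].

### API

Orientations are given as a unit quaternion [x, y, z, w].
In Python, from station import * gives the robot as it stands.
- The arm moves only by the shell command python3 -m jog 'ROWS' [FORCE]. ROWS is JSON, one flat list of numbers, 5 for each row, row after row: the opening, from 0 (shut) to 1 (fully open), then the shift along the tool's x, y, z in m, then the turn about the tool's x in degrees. In form: [grip, x, y, z, yaw, grip, x, y, z, yaw, ...]. A call has 1 to 12 rows; each row shifts and turns the commanded pose from where the row before left it, along the tool's axes as they then stand; what a row does not reach is not made up. A row lasts 1/12 s, in which the tool goes at most 41.7 mm and 7.16 degrees, less where a joint would pass 70% of its speed; a pose out of reach is approached as far as the arm can. A call is refused whole if a number of a shift passes 0.0417 or a number of a turn 7.16, either way. A call with a gripper value outside its range is refused whole. The fingers move at their own pace and stop on an object; FORCE is the grip in N (left out, the last holds). Time passes only in rows, so rows that do not move let the fingers close. It gives the time, the measured TCP pose, the force and the opening at its end, in the units of the state.
- get_state(): the state, without advancing time (a new reading comes with each control period).
- read_camera(name): name is "scene" or "side" or "wrist"; returns a dict with "frame" (400x640x3 uint8, blue, green, red), "camera_matrix" (3x3 intrinsics, pixels), "rvec" (rotation vector, rad) and "tvec" (3), from world to camera coordinates, as OpenCV has them. Camera axes: x right, y down, z forward; pixel columns grow to the right and rows downward; lengths in m; the calibration is good to about 2 mm. A picture is of the moment at which its call begins. There is no depth.
- close_job(): hands the job in, once; it reports no verdict.
The state is a dict: "time": time; "joint_pos": joint angles; "joint_vel": joint speeds; "effort": joint torques, N m; "position": TCP position; "tcp_rot": TCP orientation; "ft_force": force on the tool from outside, world axes, zero at the start; "moment": the same for the moment, N m; "opening": finger opening in m.
Only numpy, scipy, OpenCV 4.12 (cv2) and the standard library are available. Lean on these libraries where they do the work, as an engineer would, in place of code of your own. Each camera call takes 0.05 s, during which the arm holds its last target. There are 200 camera calls.

## Working session

There is one attempt and no reset: what is moved stays moved. The work goes in short steps, Python scripts to look and compute and a shell command to move; the robot and the scene stay as the last step left them, time stands still between calls to the robot, and variables do not carry over. Pictures are saved under pics/ and viewed, about 8 in all and at most 12, crops included, and the job is handed in when it is done.

```bash
ls; mkdir -p pics
python3 - <<'E'
from station import *
import cv2
s=get_state();print({k:s[k] for k in('time','position','tcp_rot','opening','ft_force')})
for n in('scene','side'):
    c=read_camera(n);cv2.imwrite(f'pics/{n}0.png',c['frame']);print(n,c['camera_matrix'],c['rvec'],c['tvec'])
E
```

```text
pics
{'time': 0.0, 'position': array([ 0.26999856, -0.56341461,  0.2306891 ]), 'tcp_rot': array([ 0.37707083,  0.59866089, -0.3765487 ,  0.59802492]), 'opening': 0.08537128335229882, 'ft_force': array([-0.34768453,  0.59186124,  0.75461962])}
scene [[451.64112667   0.         316.42837855]
 [  0.         451.64112667 201.87557501]
 [  0.           0.           1.        ]] [ 2.00218089  2.12844503 -0.32120518] [ 0.04541808 -0.46236889  1.51147065]
side [[498.44919822   0.         314.27998284]
 [  0.         498.44919822 195.88729807]
 [  0.           0.           1.        ]] [ 2.33417765 -0.3338753   0.14879481] [-0.47772821  0.22395576  1.66827867]
```

View pics/scene0.png

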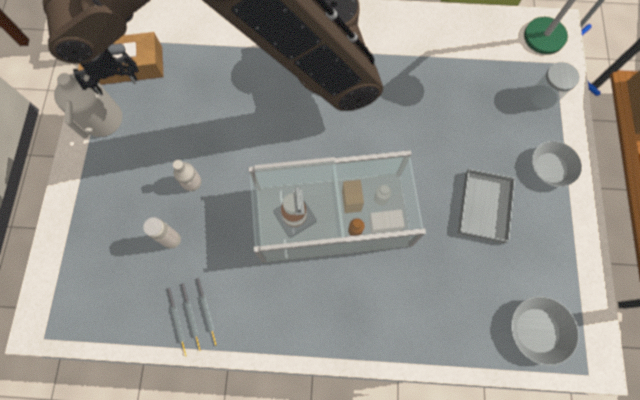

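View pics/side0.png

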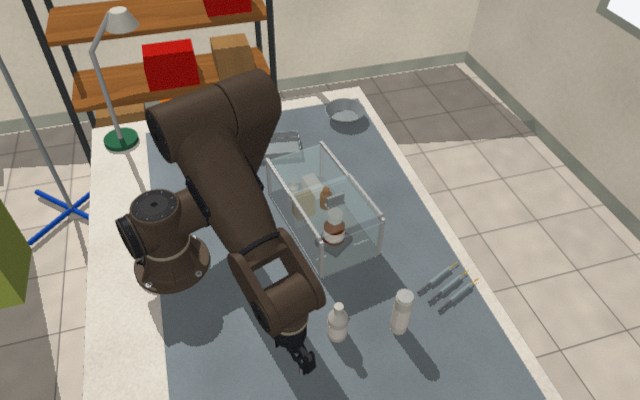

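The scene view shows the case with top corners near (250,168), (410,154), (424,233), (256,249), and the bottle and fin near (296,205). The side view shows the fin at about (336,200) and the cap at about (335,215). I'll zoom in on both.

```bash
cat > h.py <<'E'
from station import *
import cv2, numpy as np
from scipy.spatial.transform import Rotation as R
def ray(c,p):
    Rm=cv2.Rodrigues(np.array(c['rvec'],float))[0]; t=np.array(c['tvec'],float).ravel()
    d=Rm.T@np.linalg.inv(c['camera_matrix'])@np.array([p[0],p[1],1.]); return -Rm.T@t,d/np.linalg.norm(d)
def onz(c,p,z):
    o,d=ray(c,p); return o+d*(z-o[2])/d[2]
def tri(c1,p1,c2,p2):
    o1,d1=ray(c1,p1);o2,d2=ray(c2,p2)
    s=np.linalg.lstsq(np.c_[d1,-d2],o2-o1,rcond=None)[0]; a=o1+s[0]*d1;b=o2+s[1]*d2
    return (a+b)/2,np.linalg.norm(a-b)
def proj(c,P): return cv2.projectPoints(np.atleast_2d(np.array(P,float)),np.array(c['rvec'],float),np.array(c['tvec'],float),c['camera_matrix'],None)[0].reshape(-1,2)
E
python3 - <<'E'
from h import *
c=read_camera('scene');s=read_camera('side')
np.set_printoptions(precision=4,suppress=True)
for p in[(250,168),(410,154),(424,233),(256,249)]:print(onz(c,p,.182))
for p in[(320,147),(382,219),(321,242),(266,158)]:print('side',onz(s,p,.182))
a=cv2.resize(c['frame'][140:265,240:440],None,fx=4,fy=4,interpolation=2)
b=cv2.resize(s['frame'][140:275,255:395],None,fx=4,fy=4,interpolation=2)
cv2.imwrite('pics/a1.png',a);cv2.imwrite('pics/b1.png',b)
E
```

```text
[ 0.4574 -0.1949  0.182 ]
[0.391  0.2319 0.182 ]
[0.6075 0.2677 0.182 ]
[ 0.675  -0.1568  0.182 ]
side [0.5878 0.2346 0.182 ]
side [ 0.6717 -0.1605  0.182 ]
side [ 0.4597 -0.1971  0.182 ]
side [0.385  0.2284 0.182 ]
```

View pics/a1.png

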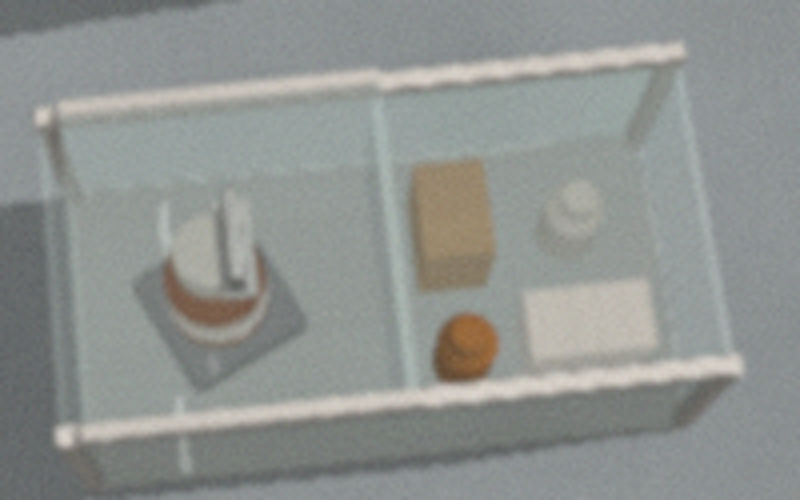

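View pics/b1.png

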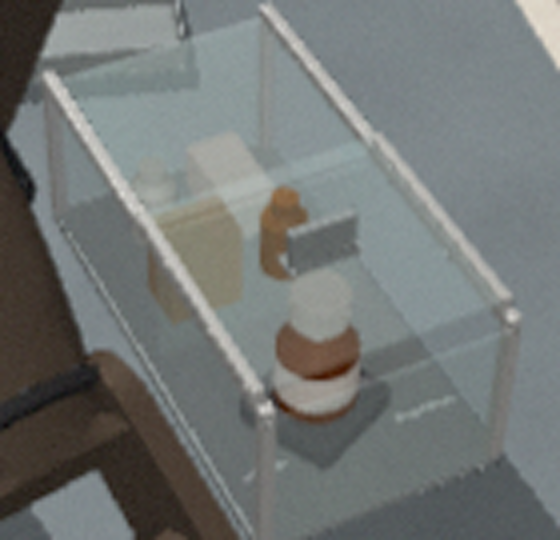

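Crop a (x4, offset 240,140) shows the fin top from about (230,190) to (238,290), with the cap top at about (207,250). Crop b (x4, offset 255,140) shows the fin's top edge from (288,237) to (356,212), with the cap top centre at (320,290).

Run:
```python
from h import *
np.set_printoptions(precision=4,suppress=True)
c=read_camera('scene');s=read_camera('side')
A=lambda x,y:(240+x/4-.4,140+y/4-.4); B=lambda x,y:(255+x/4-.4,140+y/4-.4)
for p in[(42,116),(682,48),(740,365),(66,434)]:print('sc',onz(c,A(*p),.182))
for p in[(50,78),(265,10),(512,315),(265,402)]:print('si',onz(s,B(*p),.182))
print('cams',ray(c,(0,0))[0],ray(s,(0,0))[0])
print('fin',tri(c,A(232,190),s,B(288,237)),tri(c,A(240,288),s,B(356,212)), 'mid',tri(c,A(236,238),s,B(322,225)))
print([onz(c,A(*p),.226) for p in((232,190),(240,288))],[onz(s,B(*p),.226) for p in((288,237),(356,212))])
print('cap',tri(c,A(207,250),s,B(320,290)),onz(c,A(207,250),.168),onz(s,B(320,290),.168))
print('can/white',onz(c,(153,226),.17),onz(c,(179,166),.15),onz(s,(338,308),.15),onz(s,(403,294),.17))
print(R.from_quat(get_state()['tcp_rot']).as_matrix(),get_state()['time'])
```

```text
sc [ 0.4591 -0.1945  0.182 ]
sc [0.3839 0.2321 0.182 ]
sc [0.6017 0.2693 0.182 ]
sc [ 0.6726 -0.1568  0.182 ]
si [0.3875 0.2215 0.182 ]
si [0.5991 0.261  0.182 ]
si [ 0.6746 -0.1584  0.182 ]
si [ 0.4614 -0.1898  0.182 ]
cams [0.8861 0.0119 1.3096] [ 0.1585 -1.1161  1.3382]
fin (array([ 0.5176, -0.062 ,  0.2203]), np.float64(0.002553291219820765)) (array([ 0.5801, -0.0512,  0.2199]), np.float64(0.001468700372012702)) mid (array([ 0.5485, -0.0567,  0.2197]), np.float64(0.000870037272961763))
[array([ 0.5184, -0.0609,  0.226 ]), array([ 0.5825, -0.0512,  0.226 ])] [array([ 0.5167, -0.0683,  0.226 ]), array([ 0.5772, -0.0565,  0.226 ])]
cap (array([ 0.5418, -0.0784,  0.1682]), np.float64(0.0005430075371916795)) [ 0.5415 -0.0783  0.168 ] [ 0.5421 -0.0783  0.168 ]
can/white [ 0.6287 -0.432   0.17  ] [ 0.4512 -0.3967  0.15  ] [ 0.444  -0.4106  0.15  ] [ 0.627  -0.4302  0.17  ]
[[-0.0001  0.9018  0.4321]
 [ 0.0003  0.4321 -0.9018]
 [-1.      0.     -0.0003]] 0.3
```

Case yaw is about 0.174, with its centre at (0.530, 0.036). The fin is at about (0.548, -0.059) and the cap at (0.542, -0.078, top 0.168). The heights match the given sizes. Next I raise, turn the jaws along the case's y and travel over.

```bash
python3 -m jog '[1,-0.015,0,0,5.2, 1,-0.015,0,0,5.2, 1,-0.015,0,0,5.2, 1,0,0.024,-0.03,0, 1,0,0.024,-0.03,0, 1,0,0.024,-0.03,0, 1,0,0.024,-0.03,0, 1,0,0.024,-0.03,0, 1,0,0.024,-0.03,0, 1,0,0.024,-0.03,0, 1,0,0.024,-0.03,0, 1,0,0.024,-0.03,0]' 30
python3 -m jog '[1,0,0.024,-0.03,0, 1,0,0.024,-0.03,0, 1,0,0.024,-0.03,0, 1,0,0.024,-0.03,0, 1,0,0.025,-0.03,0, 1,0,0.025,-0.029,0, 1,0,0,0,0, 1,0,0,0,0, 1,0,0,0,0]'
python3 - <<'E'
from h import *
np.set_printoptions(precision=4,suppress=True)
c=read_camera('wrist');s=get_state();print(s['position'],R.from_quat(s['tcp_rot']).as_matrix(),s['joint_pos'],s['time'])
print(proj(c,[[.548,-.059,.226],[.5418,-.0784,.168]]))
cv2.imwrite('pics/w1.png',c['frame'])
E
```

```text
time: 1.3
position: [0.4364, -0.2585, 0.2765]
tcp_rot: [0.455, 0.542, -0.455, 0.542]
ft_force: [1.1, -0.6, 0.4]
opening: 0.0854
time: 2.05
position: [0.5484, -0.0587, 0.2761]
tcp_rot: [0.454, 0.542, -0.454, 0.542]
ft_force: [-1.1, -0.2, 1.2]
opening: 0.0856
[ 0.5482 -0.0592  0.2763] [[-0.0002  0.9849  0.1732]
 [-0.0002  0.1732 -0.9849]
 [-1.     -0.0002  0.0002]] [-0.2273  0.3415  1.6809 -0.0003  1.1193  1.1695] 2.1
[[316.4959 223.6886]
 [340.0296 205.954 ]]
```

View pics/w1.png

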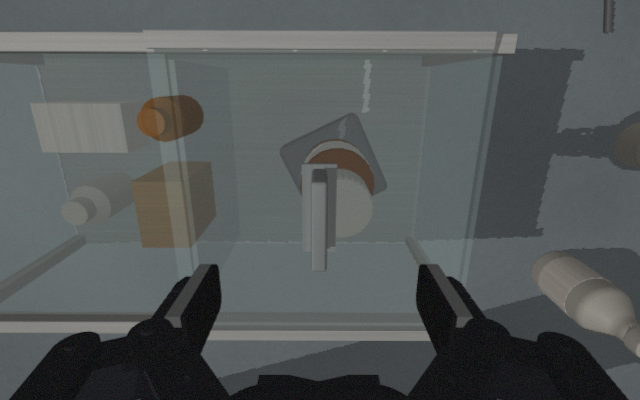

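The wrist view shows the fin's top running along the image column from (319,170) to (319,270). The cap's right edge is at about x=373, and its lower edge at about y=237. Yaw alignment looks good.

Run:
```python
from h import *
np.set_printoptions(precision=4,suppress=True)
c=read_camera('wrist')
print(onz(c,(319,170),.226),onz(c,(319,270),.226),onz(c,(319.5,220),.226))
t=np.linspace(0,6.28,200);P=np.c_[.5418+.025*np.cos(t),-.0784+.025*np.sin(t),0*t+.168]
q=proj(c,P);print(q.min(0),q.max(0)); print('yaw edge',onz(c,(510,48),.182)-onz(c,(0,42),.182))
```

```text
[ 0.581  -0.0553  0.226 ] [ 0.5167 -0.0666  0.226 ] [ 0.5505 -0.0609  0.226 ]
[307.1072 174.3306] [371.6238 235.0854]
yaw edge [ 0.0523 -0.3178  0.    ]
```

```bash
python3 -m jog '[0.6,0.02,0,0.001,0, 0.5,0.02,0,0.001,0, 0.5,0.02,0,0,0, 0.5,0.015,0,0,0, 0.5,0.003,0,0,0, 0,0,0,0,0, 0,0,0,0,0, 0,0,0,0,0, 0,0,0,0,0, 0,0,0,0,0, 0,0,0,0,0, 0,0,0,0,0]' 30
python3 -m jog '[0,0,0,0,0, 0,0,0,0,0]'
```

```text
time: 3.15
position: [0.5492, -0.0609, 0.1994]
tcp_rot: [0.455, 0.541, -0.454, 0.542]
ft_force: [-2.1, -1.4, 7.3]
opening: 0.0094
time: 3.32
position: [0.5492, -0.0609, 0.1995]
tcp_rot: [0.455, 0.541, -0.454, 0.542]
ft_force: [-1.8, -2.5, 7.9]
opening: 0.0096
```

```bash
python3 -m jog '[0,-0.001,0,-0.004,0, 0,0,0,-0.01,0, 0,0,0,-0.015,0, 0,0,0,-0.018,0, 0,0,0,-0.018,0, 0,0,0,-0.018,0, 0,0,0,-0.018,0, 0,0,0,-0.018,0, 0,0,0,-0.015,0, 0,0,0,-0.01,0, 0,0,0,-0.005,0, 0,0,0,0,0]'
```

```text
time: 4.32
position: [0.5234, 0.0881, 0.1995]
tcp_rot: [0.455, 0.542, -0.454, 0.542]
ft_force: [5.4, 2.4, -4.3]
opening: 0.0095
```

```bash
python3 -m jog '[0,0,0,-0.003,0, 0,0,0,-0.003,0, 0,0,0,-0.003,0, 0,0,0,-0.003,0, 0,0,0,0,0, 0,0,0,0,0]'
```

```text
time: 4.82
position: [0.5215, 0.0991, 0.1995]
tcp_rot: [0.455, 0.541, -0.454, 0.542]
ft_force: [5.4, 3.6, -4.2]
opening: 0.0095
```

```bash
python3 -m jog '[0,0,0,-0.004,0, 0,0,0,-0.004,0, 0,0,0,-0.004,0, 0,0,0,-0.004,0, 0,0,0,0,0, 0,0,0,0,0]'; python3 -m jog '[0,0,0,-0.003,0, 0,0,0,-0.003,0, 0,0,0,-0.003,0, 0,0,0,0,0, 0,0,0,0,0]'
```

```text
time: 5.32
position: [0.5188, 0.1149, 0.1995]
tcp_rot: [0.455, 0.541, -0.454, 0.542]
ft_force: [5.0, 3.6, -4.2]
opening: 0.0093
time: 5.73
position: [0.5172, 0.1237, 0.1995]
tcp_rot: [0.455, 0.541, -0.454, 0.542]
ft_force: [5.3, 3.2, -4.8]
opening: 0.0093
```

```bash
python3 -m jog '[0,0,0,-0.003,0, 0,0,0,-0.003,0, 0,0,0,-0.003,0, 0,0,0,0,0, 0,0,0,0,0]'; python3 -m jog '[0,0,0,-0.002,0, 0,0,0,-0.002,0, 0,0,0,-0.002,0, 0,0,0,0,0, 0,0,0,0,0]'
```

```text
time: 6.15
position: [0.5159, 0.1311, 0.1995]
tcp_rot: [0.455, 0.541, -0.454, 0.543]
ft_force: [7.8, -9.7, -3.4]
opening: 0.0094
time: 6.57
position: [0.5159, 0.1314, 0.1995]
tcp_rot: [0.452, 0.539, -0.456, 0.545]
ft_force: [11.9, -55.8, -3.6]
opening: 0.0094
```

The end stop is reached: about 0.194 m of travel, with 56 N through the fin. I'll relax the push, release, rise and go over the cap.

```bash
python3 -m jog '[0,0,0,0.003,0, 0,0,0,0.003,0, 0,0,0,0,0, 0.4,0,0,0,0, 0.4,0,0,0,0, 0.4,0,0,0,0, 0.4,0,0,0,0, 0.4,-0.02,0,0,0, 0.4,-0.02,0,0,0, 0.6,-0.02,0,0,0, 1,0,0,0.01,0, 1,0,-0.002,0.02,0]'
python3 -m jog '[1,0,-0.002,0.03,0, 1,0,-0.002,0.03,0, 1,0,-0.002,0.03,0, 1,0,-0.002,0.03,0, 1,0,-0.001,0.03,0, 1,0,0,0.02,0, 1,0,0,0.01,0, 1,0,0,0,0, 1,0,0,0,0]'
python3 - <<'E'
from h import *
np.set_printoptions(precision=4,suppress=True)
c=read_camera('wrist');s=get_state();print(s['position'],s['time'],s['opening'],s['ft_force'])
P=[]
t=np.linspace(0,2*np.pi,120);C=np.c_[.5418+.025*np.cos(t),-.0784+.025*np.sin(t),0*t+.168]
q=proj(c,C);print(q.min(0),q.max(0),proj(c,[[.5418,-.0784,.168]]))
f=c['frame'];cv2.imwrite('pics/w2.png',f)
k=read_camera('scene')['frame'][140:265,240:440]
f2=np.vstack([f,cv2.resize(k,(320,200))[:, :].repeat(2,1)[:,:640]]);cv2.imwrite('pics/w2b.png',f2)
E
```

```text
time: 7.57
position: [0.5185, 0.1025, 0.2602]
tcp_rot: [0.455, 0.542, -0.453, 0.543]
ft_force: [-0.0, -0.3, -0.6]
opening: 0.0692
time: 8.32
position: [0.5405, -0.0769, 0.2589]
tcp_rot: [0.455, 0.542, -0.455, 0.541]
ft_force: [0.4, 0.0, -0.7]
opening: 0.0855
[ 0.5405 -0.0764  0.2591] 8.3667 0.0852335658475522 [ 0.514   1.8464 -0.2372]
[283.9135 165.6497] [353.6134 231.6787] [[318.7613 199.7287]]
```

View pics/w2b.png

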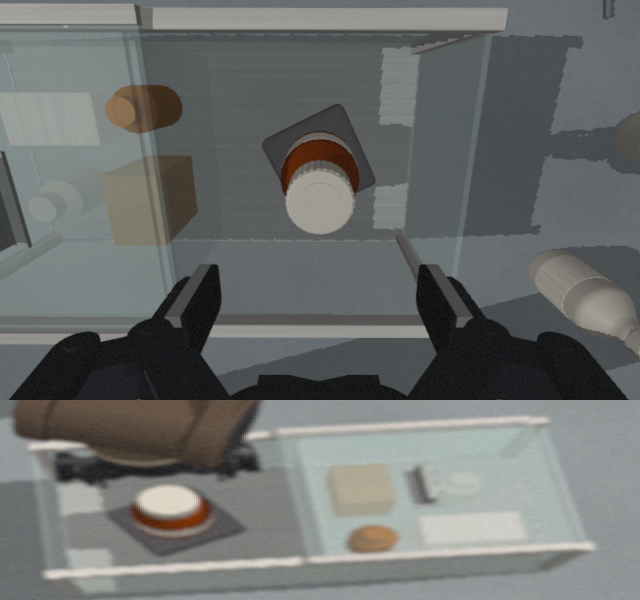

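The guard is open, with its fin now at the far half in the scene crop. The wrist view shows the cap top centred at (320,201) with a 34 px radius, within about 1 mm of prediction. I'll descend and grip.

```bash
python3 -m jog '[1,0.015,0,0.001,0, 1,0.02,0,0.001,0, 1,0.02,0,0.001,0, 1,0.02,0,0,0, 1,0.02,0,0,0, 1,0.015,0,0,0, 1,0.01,0,0,0, 1,0.007,0,0,0, 1,0.002,0,0,0, 1,0,0,0,0]'; python3 -m jog '[0,0,0,0,0, 0,0,0,0,0, 0,0,0,0,0, 0,0,0,0,0, 0,0,0,0,0, 0,0,0,0,0, 0,0,0,0,0, 0,0,0,0,0]' 70
```

```text
time: 9.25
position: [0.5413, -0.0798, 0.1304]
tcp_rot: [0.454, 0.542, -0.454, 0.542]
ft_force: [-1.1, 0.4, 0.3]
opening: 0.0857
time: 9.92
position: [0.5414, -0.0801, 0.1308]
tcp_rot: [0.455, 0.541, -0.454, 0.542]
ft_force: [-0.7, 3.4, 6.5]
opening: 0.0489
```

```bash
python3 -m jog '[0,0.001,0,0,0, 0,0.001,0,0,0, 0,0.001,0,0,0, 0,0.001,0,0,0, 0,0,0,0,0, 0,0,0,0,0]'
```

```text
time: 10.42
position: [0.5414, -0.0801, 0.1271]
tcp_rot: [0.455, 0.541, -0.454, 0.542]
ft_force: [-2.4, 4.5, 9.7]
opening: 0.049
```

```bash
python3 -m jog '[0,0.001,0,0,0, 0,0.0007,0,0,0, 0,0,0,0,0, 0,0,0,0,0]'
```

```text
time: 10.75
position: [0.5414, -0.0801, 0.1257]
tcp_rot: [0.455, 0.541, -0.454, 0.542]
ft_force: [-3.4, 3.3, 12.8]
opening: 0.0492
```

```bash
python3 -m jog '[0,0,0,0,-3, 0,0,0,0,-4, 0,0,0,0,-4, 0,0,0,0,0]'; python3 -c "
from h import *
s=get_state();print(s['moment'],s['ft_force'])"
```

```text
time: 11.08
position: [0.5423, -0.0805, 0.1259]
tcp_rot: [0.4, 0.582, -0.399, 0.585]
ft_force: [-0.1, 1.9, 11.4]
opening: 0.0489
[0.26047427 0.02168279 0.02030103] [-0.10730783  1.89651193 11.37929447]
```

Twisting meets almost no torque (0.02 N m), so the cap is unlocked and turning.

```bash
python3 -m jog '[0,0,0,0,-5, 0,0,0,0,-6, 0,0,0,0,-6, 0,0,0,0,-6, 0,0,0,0,-6, 0,0,0,0,-6, 0,0,0,0,-6, 0,0,0,0,-6, 0,0,0,0,-6, 0,0,0,0,-5, 0,0,0,0,-3, 0,0,0,0,0]'; python3 -c "
from h import *
s=get_state();print(s['moment'],s['ft_force'],s['joint_pos'])"
```

```text
time: 12.08
position: [0.5422, -0.0796, 0.1259]
tcp_rot: [0.048, 0.704, -0.048, 0.707]
ft_force: [2.4, 8.9, 12.8]
opening: 0.0489
[1.54303527 0.02174213 0.07357338] [ 2.35772025  8.86538692 12.80530245] [-2.66763689e-01  5.15766875e-01  1.85977648e+00  1.64221536e-03
  7.63224451e-01 -1.31617632e-01]
```

Turned 72° (1.26 rad) with the push held. Now I lift gently and check.

```bash
python3 -m jog '[0,-0.002,0,0,0, 0,-0.003,0,0,0, 0,-0.004,0,0,0, 0,-0.004,0,0,0, 0,-0.004,0,0,0, 0,0,0,0,0, 0,0,0,0,0]'; python3 -c "
from h import *
s=get_state();print(s['moment'],s['ft_force'])"
```

```text
time: 12.67
position: [0.541, -0.0799, 0.142]
tcp_rot: [0.05, 0.706, -0.049, 0.705]
ft_force: [-2.2, 6.9, 3.5]
opening: 0.049
[ 1.12947384  0.38831021 -0.02390931] [-2.19099196  6.87687499  3.49365582]
```

```bash
python3 -m jog '[0,-0.005,0,0,0, 0,-0.006,0,0,0, 0,-0.008,0,0,0, 0,-0.009,0,0,0, 0,-0.01,0,0,0, 0,-0.01,0,0,0, 0,-0.009,0,0,0, 0,-0.006,0,0,0, 0,-0.004,0,0,0, 0,-0.002,0,0,0, 0,0,0,0,0, 0,0,0,0,0]'
python3 - <<'E'
from h import *
np.set_printoptions(precision=4,suppress=True)
s=get_state();print(s['position'],s['moment'],s['ft_force'],s['opening'],s['time'])
a=read_camera('side')['frame'][140:275,255:395]; b=read_camera('wrist')['frame']
f=np.hstack([cv2.resize(a,(415,400),interpolation=2),b[:,140:520]]);cv2.imwrite('pics/e.png',f)
E
```

```text
time: 13.67
position: [0.5411, -0.0802, 0.2103]
tcp_rot: [0.049, 0.706, -0.049, 0.705]
ft_force: [-0.1, 0.0, -0.0]
opening: 0.0491
[ 0.5411 -0.0802  0.2103] [ 0.0032  0.0551 -0.0045] [-0.1088  0.0092 -0.0342] 0.04911407596660987 13.6667
```

View pics/e.png

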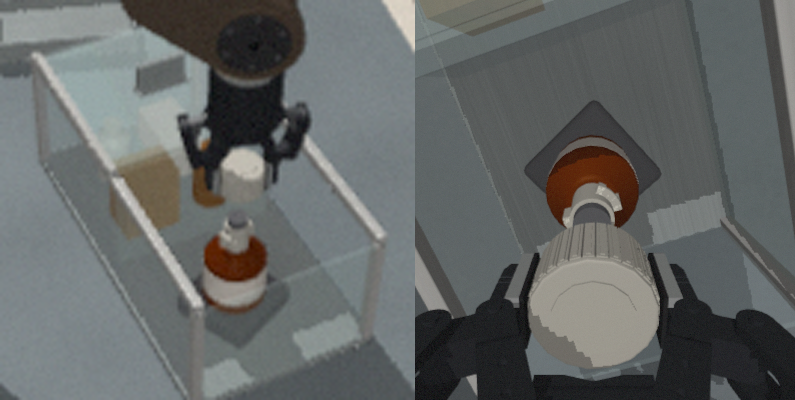

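The cap is off the neck and in the fingers: side crop at (243,175), wrist view cap top at about (593,313), 528–660 wide and 260–366 high. I'll check its level and height against a projected circle.

Run:
```python
from h import *
np.set_printoptions(precision=4,suppress=True)
c=read_camera('wrist');s=read_camera('side');t=np.linspace(0,2*np.pi,200)
for zt in(.242,.247):
  for a in(-6,0,6):
    C=R.from_euler('y',a,degrees=True).apply(np.c_[.025*np.cos(t),.025*np.sin(t),0*t+.016])+[.5411,-.0802,zt-.016]
    q=proj(c,C)+[415-140,0];print(zt,a,q.min(0),q.max(0))
print(tri(c,(593-275,313),s,(255+243*140/415,140+160*135/400)))
```

```text
0.242 -6 [526.9305 247.2461] [658.1412 358.4757]
0.242 0 [529.6418 246.3893] [661.7332 358.6237]
0.242 6 [533.2534 245.1548] [664.3984 358.9132]
0.247 -6 [524.4584 253.8784] [660.6492 368.2538]
0.247 0 [527.2216 252.9845] [664.3312 368.4228]
0.247 6 [530.9252 251.6744] [667.045  368.7659]
(array([ 0.5434, -0.0786,  0.2496]), np.float64(0.006251266066573619))
```

Run:
```python
from h import *
np.set_printoptions(precision=4,suppress=True)
c=read_camera('wrist');s=read_camera('side');t=np.linspace(0,2*np.pi,200)
f=cv2.resize(c['frame'][210:385,230:400],None,fx=3,fy=3,interpolation=2)
g=cv2.resize(s['frame'][170:220,310:370],None,fx=5,fy=5,interpolation=2)
for zt,a,col in((.2465,0,(0,0,255)),):
  for h in(.016,-.016):
    C=R.from_euler('x',a,degrees=True).apply(np.c_[.025*np.cos(t),.025*np.sin(t),0*t+h])+[.5411,-.0797,zt-.016]
    for im,cc,o,k in((f,c,(230,210),3),(g,s,(310,170),5)):
      cv2.polylines(im,[np.int32((proj(cc,C)-o+.5)*k)],True,col,1)
for a in(-8,-4,0,4,8):
    C=R.from_euler('x',a,degrees=True).apply(np.c_[.025*np.cos(t),.025*np.sin(t),0*t+.016])+[.5411,-.0797,.2465-.016]
    q=proj(c,C);print(a,q.min(0),q.max(0),np.ptp(q,0))
o=np.zeros((525,810+10,3),np.uint8);o[:525,:510]=f;o[:250,510:810]=g;cv2.imwrite('pics/e2.png',o[:,:800])
```

```text
-8 [251.3025 241.1247] [388.4167 367.9668] [137.1141 126.8421]
-4 [251.6844 245.8447] [388.6237 367.3122] [136.9393 121.4675]
0 [252.0939 250.9084] [388.7958 366.2719] [136.7019 115.3634]
4 [252.554  256.2929] [388.9432 364.8688] [136.3892 108.5759]
8 [253.0594 261.9655] [389.0477 363.143 ] [135.9883 101.1775]
```

View pics/e2.png

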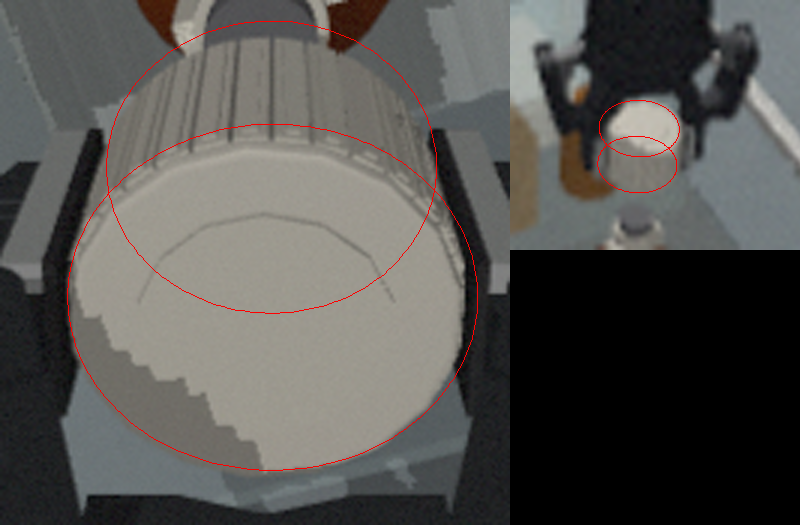

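The drawn level circle is slightly larger than the cap, but the height/width ratio agrees (0.84 observed, 0.844 expected for level). The top and bottom rims also shift together, so the cap is level and about 79 mm up. I'll hand it in.

```bash
python3 -c "
from station import *
s=get_state();print(s['time'],abs(s['joint_vel']).max(),s['position'],s['opening'],s['ft_force']);print(close_job())"
```

```text
13.9667 0.002533263119509692 [ 0.54118726 -0.08022847  0.2103372 ] 0.04896414413431161 [ 0.66086609  0.18574228 -0.64282023]
the job is handed in; nothing more can be done
None
```

The job is done and handed in at about 14 s of the 53 s allowed. The guard is open, and the cap is off and held still and level, about 79 mm above its closed position.

- **Guard:** I slid it about 0.194 m by its fin until it met the end stop. The push there reached 56 N at the wrist, through the gripped fin. That is under the 120 N wrist limit but more than I intended. I relaxed the push before letting go, and the pictures afterwards show the guard still open.
- **Cap:** I gripped it at 70 N and pushed it down about 5.5 mm at 12.8 N. I then turned it 72° anticlockwise with the push held, against very little torque, and lifted it straight up.
- **Last checks:** The arm was still, with joint speeds under 0.003 rad/s, wrist force under 1 N and the fingers 49 mm apart on the cap. The wrist picture shows the cap clear of the neck. Its top looks level: height to width is 0.84, against 0.844 expected.
- **Less certain:**
  - The cap's outline came out about 4% smaller than the drawn 50 mm circle, which I put down to its bevelled rim.
  - A rough two-view check of its top height agreed to about 3 mm, but the two sight lines missed each other by 6 mm.
- **Spray can, white bottle and tray:** My path stayed clear of all three, but I did not measure their positions again at the end.

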